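Measure a square stick in the bench caliper and lock the reading

ROBOT

A 6-joint arm with a two-finger parallel gripper is mounted at the origin on a cart in front of the work surface, level with it; the furniture and walls round the work are solid. World frame = base frame: x ahead of the robot, y to its left, z up, the work surface at z = 0. Lengths are in m, angles in rad, forces in N, time in s.
With the tool pointing down it reaches from about 0.375 to 0.9 m from the base axis. Payload 3.1 kg.
Tool frame: the origin (TCP) lies midway between the tips of the shut fingers; the grasp point (between the pads) lies 19 mm behind it; z points along the fingers, y is the line along which they close (so a half turn about z gives the same grasp; the last joint's range is limited). The gripper opens to 85 mm and grips with 20 to 120 N. Pads are 22 mm wide; open, the fingers measure 114 mm over their backs; the gripper's body (76 mm by 85 mm) begins 54 mm behind the grasp point. The pads swing forward as they close: fully open they stand 13 mm farther back than shut.
Start: joints at [-1.397, 0.527, 1.433, -0, 1.181, -0.178], TCP at [0.215, -0.587, 0.231] pointing down, gripper open.
Joint ranges: [-3.08, 3.08], [-0.75, 2.2], [0.22, 2.44], [-1.43, 4.57], [0, 2.65], [-2.85, 2.85]. Speed limits (rad/s): [2.79, 2.79, 3.14, 3.14, 3.14, 3.14].

INTERFACE

Orientations are given as a unit quaternion [x, y, z, w].
In Python, from station import manip gives the robot as it stands.
- The arm moves only by the tool step_arm, never from a script. Its argument "targets" is text: rows parted by semicolons, each of 4 numbers parted by spaces: the shift along the tool's x, y, z in mm, then the turn about the tool's z in degrees. A call has 1 to 12 rows; each row is the pose to reach, as a shift and turn from the pose commanded when the call began, along the tool's axes at that moment; what a row does not reach only later rows make up. A row lasts 1/10 s, in which the tool goes at most 50 mm and 8.59 degrees, less where a joint would pass 70% of its speed; a pose out of reach is approached as far as the arm can. A call with a gripper value outside its range is refused whole. "gripper" is the closure, from 0 (fully open) to 1 (shut), set as the call begins (left out, the last holds). The fingers move at their own pace and stop on an object; "squeeze" is the grip in N (left out, the last holds). Time passes only in rows, so rows that repeat a pose let the fingers close. It gives the time, the measured TCP pose, the force, the opening and the grip force at its end, in the units of the state.
- manip.sense(): the state, without advancing time (a new reading comes with each control period).
- manip.snapshot(name): name is "scene" or "side" or "wrist"; returns the picture (420x560x3 uint8, red, green, blue); there is no depth.
- manip.get_calibration(name): a dict with "fov_y" (degrees; the focal length in pixels is half the picture's height over the tangent of half this angle, whatever the lens; pixels are square), "cx", "cy" (the principal point, pixels), "extrinsics" (4x4, takes a point from camera to world coordinates); the wrist camera has in their place "tool_from_camera" (4x4, takes a point from camera to tool coordinates, whose origin is the TCP and whose axes are the flange's). Camera axes: x right, y down, z forward; pixel columns grow to the right and rows downward; lengths in m; the calibration is good to about 2 mm. A picture is of the moment at which its call begins: read the wrist's pose just before it. get_calibration takes no time and is no camera call.
- manip.sign_off(): hands the job in; it is judged then, once.
Trained networks look in the newest picture that a camera, given by its name, has taken for a name from the list of things; names that differ only in an ending like _2 or _b are one class to them, and where a whole thing is asked for, a point or a joint stands for the part that bears it (a point fixed in the world has none). Each returns a list of dicts, best first, with "p" (0 to 1); they miss things now and then, are a little off and sometimes report something else, mostly with a low value. They report only what shows in the picture. A call takes as long as a camera call. They do not tell look-alikes from the thing itself.
- manip.recognise(camera, query): "position" ([column, row] in pixels, amid what is visible of it).
- manip.masks_of(camera, query): "pixels" (420x560 bool, what is visible of it) and "position" ([column, row] in pixels, amid what is visible of it).
- manip.mark_of(camera, query): "position" ([column, row] in pixels: a listed point, or the origin of a listed thing).
The state is a dict: "t": time; "q": joint angles; "qd": joint speeds; "tau": joint torques, N m; "tcp_pos": TCP position; "tool_rot": TCP orientation; "force": force on the tool from outside, world axes, zero at the start; "ft_torque": the same for the moment, N m; "finger_gap": opening from 0.0 (shut) to 1.0 (fully open); "gripper_force": force on a finger pad.
Only numpy, scipy, OpenCV 4.12 (cv2) and the standard library are available. Lean on these libraries where they do the work, as an engineer would, in place of code of your own. Each camera call takes 0.05 s, during which the arm holds its last target. There are 200 camera calls.

TASK

Measure the square oak stick in the bench caliper: lay it flat on the caliper's board between the open jaws, along them and with its end close up to the beam, and let go. Then slide the jaw shut along the beam until the stick is nipped square between both jaws, with a light measuring touch of a few newtons and without cocking the jaw, and press the lock lever fully down so that the reading stays. Leave the other things on the bench where they are.

Things in the scene. Friction and masses are not known exactly. Their poses are not given: they have to be found in the camera images.
- caliper_stand: plywood board 200 x 330 x 18 mm, fixed to the bench, with a steel digital caliper clamped flat on it. Origin: centre of the board's underside; board top 18 mm above it. Its y runs along the caliper's beam (22 mm wide, axis at x = +50 mm, top at z = 38 mm), its -x is the way the jaws point.
- fixed_jaw: the fixed jaw, at stand y = -118 mm (its origin, at bench height; axes as the stand's). On its +y side, on two guide pins, it carries the anvil that the stick bears on: a steel plate set out by hand to zero the caliper and locked, so that its face stands anywhere from 8 to 22 mm to +y of this origin; its place is not given. Both jaws are 18 mm high (stand z 26 to 44 mm) and reach from their inside corner at stand x = +33 mm to the tips at x = -27 mm.
- caliper (a joint): slide of the sliding jaw on the beam, 0 to 0.101 m: its face stands 24 mm plus this value to +y of the fixed jaw's origin; shutting lowers it, to the stand's -y. With the stick nipped it reads somewhere from 0.016 to 0.030. It drags with about 4 N and stays where it is left: up to 4 N of the touch remains on letting go, less what a sideways pull of the hand had added.
- sliding_jaw: sliding jaw with its slider (34 mm wide, from the face 104 mm to +y, top at stand z = 50 mm). Origin on the beam's axis, 24 mm to +y of its measuring face, at bench height; axes parallel to the stand's when square. It has play: it cocks about the vertical through its origin (springy, 60 N m/rad) when pushed sideways or off the beam's line, or pressed hard with the stick far from the beam.
- jaw_face (a point): point on the sliding jaw's measuring face, 47 mm out from the beam's axis, at mid height of the jaw
- thumb_post (a point): upright round black post on the slider, on the beam's axis 86 mm from the measuring face, to slide the jaw by: 18 mm diameter, 40 mm high above the slider's top. The point is on its axis, 24 mm above the slider's top and 16 mm below the post's top. The lock lever's pivot is 62 mm away along the beam.
- lock_lever (a joint): cam lever that locks the slider: 0 = raised (free), 0.7 rad = fully down (a cam bears on the beam and holds the jaw). Pivot on the slider 24 mm from the measuring face, above the beam's axis, 54 mm over the bench top; the lever points to the stand's +x. It stays where it is left; takes some 4 to 8 N downward at its pad.
- lever_pad (a point): centre of the top of the black pad (24 x 18 mm) at the lever's end, 51 mm from the pivot; stand z = 94 mm when raised, 64 mm when fully down, and then 18 mm farther to +x (away from the pivot)
- seat (a point): a good place to lay down the stick's centre: flat on the board along the stand's x, its end 3 mm short of the jaws' inside corner, its side 14 to 28 mm off the anvil; the sliding jaw then pushes it over
- stick_center (a point): square oak stick 32 x 130 x 32 mm (the longest, of square section; about 0.09 kg), lying on the bench near two other offcuts; the point is its centre, 16 mm up, y along its length
- flat_offcut: flat oak offcut 40 x 120 x 20 mm, not to be moved; origin under its centre, y along its length
- block_offcut: thick oak offcut 45 x 90 x 35 mm, not to be moved; origin under its centre, y along its length
- screwdriver_yellow: screwdriver with yellow handle, 165 mm long, not to be moved; origin under its centre
Things that resemble listed ones, but are neither listed nor needed, are in the scene too. What is shaped like the part that bears stick_center but blue or turquoise is not meant.

How it is judged:
By the outcome, as a careful person would: the job done as asked, in the order asked, and still so for the second after the job is handed in, with the robot touching nothing.
It also fails if it takes over 72 s, if anything falls off the work surface, if the arm or the gripper's body presses on something with over 40 N, if the wrist force passes 120 N, or if a joint passes its speed limit or range.

## Working session

There is one attempt and no reset: what is moved stays moved. The work goes in short steps, Python scripts to look and compute and a tool call to move; the robot and the scene stay as the last step left them, time stands still between calls to the robot, and variables do not carry over. Pictures are saved under pics/ and viewed, at most 10 in all, crops included, and the job is handed in when it is done.

Besides the shell and the picture viewer there is one more tool, called after ">>>" as name(argument=value, ...) on one line, values as JSON. step_arm: Moves the arm, as the interface text tells. Its arguments: {"type":"object","properties":{"targets":{"type":"string"},"gripper":{"type":"number"},"squeeze":{"type":"number"}},"required":["targets"]}

```bash
mkdir -p pics; ls; cat > h.py <<'E'
import numpy as np, cv2
from scipy.spatial.transform import Rotation as R
from station import manip
def snap(cam,name=None):
    s=manip.sense(); im=manip.snapshot(cam)
    if name: cv2.imwrite('pics/'+name+'.png',im[:,:,::-1])
    return im,s
def cam(name,s=None):
    c=manip.get_calibration(name); f=210/np.tan(np.radians(c['fov_y'])/2)
    if 'extrinsics' in c: T=np.array(c['extrinsics'])
    else:
        W=np.eye(4); W[:3,:3]=R.from_quat(s['tool_rot']).as_matrix(); W[:3,3]=s['tcp_pos']
        T=W@np.array(c['tool_from_camera'])
    return f,c['cx'],c['cy'],T
def ray(px,z,C):
    f,cx,cy,T=C; d=T[:3,:3]@np.array([(px[0]-cx)/f,(px[1]-cy)/f,1]); o=T[:3,3]
    return o+d*(z-o[2])/d[2]
def proj(P,C):
    f,cx,cy,T=C; p=(np.array(P)-T[:3,3])@T[:3,:3]; return np.array([cx+f*p[0]/p[2],cy+f*p[1]/p[2]])
def tool(s,P):
    return R.from_quat(s['tool_rot']).inv().apply(np.array(P)-s['tcp_pos'])*1000
E
python3 - <<'E'
from h import *
np.set_printoptions(precision=4,suppress=True)
ims=[]
for c in ['scene','side']:
    im,s=snap(c,c+'0'); C=cam(c,s); print(c,C[0],C[3])
    for q,z in [('stick_center',.016),('caliper_stand',0),('thumb_post',.074),('lever_pad',.094),('jaw_face',.035),('seat',.034),('sliding_jaw',0),('fixed_jaw',0),('flat_offcut',0),('block_offcut',0),('screwdriver_yellow',0)]:
        for d in manip.mark_of(c,q)[:3]: print(q,round(d['p'],2),np.round(d['position'],1),ray(d['position'],z,C)[:2])
print(s)
E
```

```text
pics
scene 386.60633187050706 [[-0.6069 -0.5404  0.5827 -0.1574]
 [-0.7947  0.4213 -0.437   0.5313]
 [-0.0094 -0.7283 -0.6852  0.9438]
 [ 0.      0.      0.      1.    ]]
stick_center 0.84 [224.1 292.3] [0.4507 0.2695]
stick_center 0.78 [182.1 341.2] [0.3888 0.4342]
stick_center 0.69 [222.1 203.3] [0.7784 0.076 ]
caliper_stand 0.61 [306.7 219.4] [ 0.5427 -0.12  ]
caliper_stand 0.42 [214.7 270.4] [0.5469 0.2457]
thumb_post 0.71 [277.7 215. ] [ 0.5608 -0.0082]
lever_pad 0.61 [285.1 193.7] [ 0.6106 -0.0777]
jaw_face 0.58 [305.4 213.2] [ 0.5422 -0.1118]
seat 0.75 [330.2 207. ] [ 0.514 -0.2  ]
sliding_jaw 0.69 [288.4 215.4] [ 0.5973 -0.0824]
fixed_jaw 0.45 [326. 203.] [ 0.564 -0.23 ]
flat_offcut 0.89 [200.7 250.5] [0.6437 0.2403]
block_offcut 0.97 [215.8 269.1] [0.5492 0.2405]
side 457.1256503236444 [[ 0.9998  0.0084 -0.0194  0.5962]
 [ 0.0212 -0.3736  0.9273 -1.5491]
 [ 0.0006 -0.9276 -0.3737  0.69  ]
 [ 0.      0.      0.      1.    ]]
stick_center 0.68 [342.4 213.5] [0.7778 0.0625]
stick_center 0.65 [250.4 181.2] [0.3914 0.4372]
stick_center 0.58 [260.8 192.1] [0.4496 0.2928]
caliper_s
[... 386 characters left out ...]
7 253.5] [ 0.5649 -0.2378]
flat_offcut 0.73 [305.7 200.4] [0.6416 0.2396]
block_offcut 0.72 [298.9 208.9] [0.6126 0.1445]
block_offcut 0.58 [283.9 200.7] [0.5503 0.234 ]
screwdriver_yellow 0.68 [274.  279.8] [ 0.5377 -0.4012]
{'t': 0.6, 'q': array([-1.3975,  0.5275,  1.4327,  0.    ,  1.1814, -0.1785]), 'qd': array([ 0.001 ,  0.0004,  0.0014, -0.0012, -0.0018,  0.0006]), 'tau': array([ -0.0009, -44.2048, -17.8325,  -0.0002,   0.001 ,   0.    ]), 'tcp_pos': array([ 0.2154, -0.5867,  0.2313]), 'tool_rot': array([ 0.9846,  0.175 ,  0.    , -0.    ]), 'force': array([-0.3345,  0.462 ,  0.4652]), 'ft_torque': array([0.0127, 0.0307, 0.0122]), 'gripper_force': 0.0, 'finger_gap': 1.0022018780805215}
```

```bash
python3 - <<'E'
import cv2,numpy as np
a=cv2.imread('pics/scene0.png')[150:400,120:420]; cv2.imwrite('pics/v1.png',cv2.resize(a,None,fx=2.4,fy=2.4,interpolation=2))
E
```

```text
(no output)
```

View pics/v1.png

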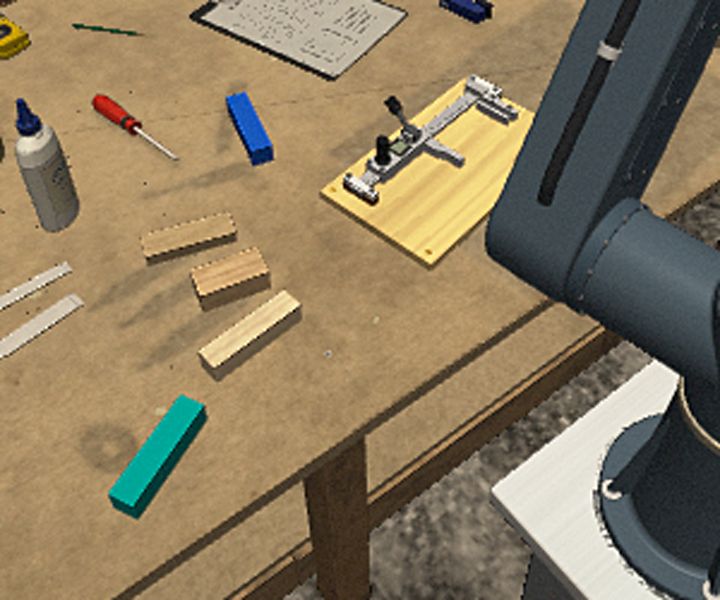

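Scene picture: oak stick at scene (224,292), blue (222,203) and turquoise (182,341) look-alikes excluded by colour; block offcut (216,269) and flat offcut (201,250) are shorter, flatter. The stick is the longest bare-oak one of square section. I look at the caliper on the way to it.

>>> step_arm(targets="40 -30 -20 0; 80 -62 -40 0; 120 -93 -60 0; 160 -124 -80 0; 200 -155 -100 0; 240 -186 -120 0; 280 -217 -120 0; 320 -248 -120 0; 360 -280 -120 0; 400 -310 -120 0; 425 -330 -120 0; 425 -330 -120 0")

```text
t: 2.4
tcp_pos: [0.5024, -0.1261, 0.3516]
tool_rot: [0.984, 0.178, 0.001, -0.001]
force: [-0.5, 0.0, 0.3]
finger_gap: 0.999
gripper_force: 0.0
```

```bash
python3 - <<'E'
from h import *
np.set_printoptions(precision=4,suppress=True)
im,s=snap('wrist','w1'); C=cam('wrist',s); print(s['tcp_pos'],s['t'],s['force'],manip.get_calibration('wrist')['tool_from_camera'],C[0])
for q,z in [('caliper_stand',0),('thumb_post',.074),('lever_pad',.094),('jaw_face',.035),('seat',.034),('sliding_jaw',0),('fixed_jaw',0)]:
    for d in manip.mark_of('wrist',q)[:2]: print(q,round(d['p'],2),np.round(d['position'],1),ray(d['position'],z,C)[:2])
E
```

```text
[ 0.5024 -0.1261  0.3516] 2.4 [-0.5423  0.0111  0.3334] [[ 0.0002 -0.9655 -0.2606  0.065 ]
 [ 1.      0.0003 -0.0001 -0.0002]
 [ 0.0002 -0.2606  0.9655 -0.1423]
 [ 0.      0.      0.      1.    ]] 301.4815265694462
caliper_stand 0.88 [285.5 142.1] [ 0.5408 -0.1207]
thumb_post 0.88 [223.6  98.3] [ 0.5684 -0.0216]
thumb_post 0.48 [324.8 171.9] [ 0.5252 -0.1841]
lever_pad 0.73 [277.5  76.6] [ 0.6155 -0.0801]
lever_pad 0.61 [324.2 174. ] [ 0.5241 -0.1806]
jaw_face 0.84 [284.9 143. ] [ 0.5408 -0.1191]
seat 0.85 [324.9 178.6] [ 0.512 -0.196]
sliding_jaw 0.82 [275.1 110.3] [ 0.5807 -0.0881]
fixed_jaw 0.89 [356.6 152.9] [ 0.5651 -0.2346]
```

View pics/w1.png

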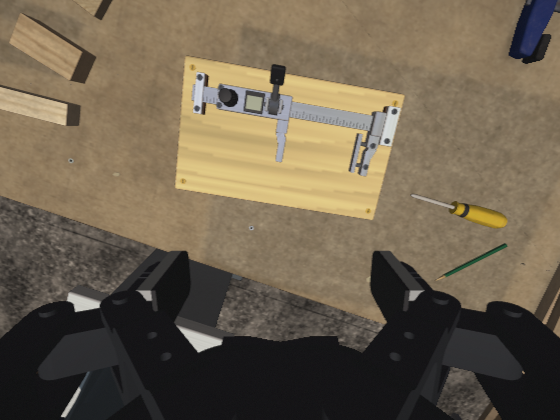

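The picture shows the board with corners about (185,56), (404,95), (373,219), (176,188); post (228,97), lever pad (278,75), anvil plate (357,153), screwdriver (480,213). I fit the stand's pose to the board's corners.

```bash
python3 - <<'E'
from h import *
from scipy.optimize import least_squares
np.set_printoptions(precision=4,suppress=True)
im=cv2.imread('pics/w1.png'); s=manip.sense(); C=cam('wrist',s)
hsv=cv2.cvtColor(im,cv2.COLOR_BGR2HSV); print(hsv[200,250],hsv[240,200],hsv[150,200])
px=np.array([[185,56],[404,95],[373,219],[176,188]],float)
g=cv2.cvtColor(im,cv2.COLOR_BGR2GRAY); px=cv2.cornerSubPix(g,px.astype(np.float32)[:,None],(4,4),(-1,-1),(3,30,.01))[:,0]; print(px)
# stand corners in order TL(+x,+y) TR(+x,-y) BR(-x,-y) BL(-x,+y)
L=np.array([[.1,.165],[.1,-.165],[-.1,-.165],[-.1,.165]])
W=np.array([ray(p,.018,C)[:2] for p in px]); print(W)
def w(v): c,n=np.cos(v[2]),np.sin(v[2]); return L@np.array([[c,n],[-n,c]])+v[:2]
r=least_squares(lambda v:(w(v)-W).ravel(),[.54,-.12,0]); print(r.x,np.degrees(r.x[2]),r.fun*1000)
v=r.x
def inv(P): c,n=np.cos(v[2]),np.sin(v[2]); d=np.array(P)[:2]-v[:2]; return np.array([c*d[0]+n*d[1],-n*d[0]+c*d[1]])*1000
for q,z in [('thumb_post',.074),('lever_pad',.094),('jaw_face',.035),('sliding_jaw',0),('fixed_jaw',0),('seat',.034)]:
    manip.snapshot
    d=manip.mark_of('wrist',q)[0]; print(q,inv(ray(d['position'],z,C)))
E
```

```text
[ 19 102 170] [ 18  81 151] [ 21 107 213]Traceback (most recent call last):
  File "<stdin>", line 7, in <module>
cv2.error: OpenCV(4.12.0) :-1: error: (-5:Bad argument) in function 'cornerSubPix'
> Overload resolution failed:
>  - Layout of the output array corners is incompatible with cv::Mat
>  - Expected Ptr<cv::UMat> for argument 'corners'
```

>>> step_arm(targets="40 -30 0 0; 70 -75 0 0; 100 -120 0 0; 120 -165 0 0; 130 -210 0 0; 130 -255 0 0; 130 -300 0 0; 120 -345 0 0; 120 -380 0 0; 120 -390 0 0; 120 -390 0 0")

```text
t: 3.9
tcp_pos: [0.4788, 0.2772, 0.3514]
tool_rot: [0.984, 0.176, 0.0, 0.0]
force: [-0.2, -0.5, 0.6]
finger_gap: 0.999
gripper_force: 0.0
```

```bash
python3 - <<'E'
from h import *
from scipy.optimize import least_squares
np.set_printoptions(precision=4,suppress=True)
im=cv2.imread('pics/w1.png'); s0=dict(tcp_pos=np.array([.5024,-.1261,.3516]),tool_rot=[.984,.178,.001,-.001]); C=cam('wrist',s0)
px=np.array([[185,56],[404,95],[373,219],[176,188]],np.float32)
g=cv2.cvtColor(im,cv2.COLOR_BGR2GRAY); px=cv2.cornerSubPix(g,px.reshape(-1,1,2).copy(),(4,4),(-1,-1),(3,30,.01)).reshape(-1,2); print(px)
L=np.array([[.1,.165],[.1,-.165],[-.1,-.165],[-.1,.165]])
W=np.array([ray(p,.018,C)[:2] for p in px])
def w(v): c,n=np.cos(v[2]),np.sin(v[2]); return L@np.array([[c,n],[-n,c]])+v[:2]
r=least_squares(lambda v:(w(v)-W).ravel(),[.54,-.12,0]); print(r.x,np.degrees(r.x[2]),r.fun*1000)
v=r.x
def inv(P): c,n=np.cos(v[2]),np.sin(v[2]); d=np.array(P)[:2]-v[:2]; return np.array([c*d[0]+n*d[1],-n*d[0]+c*d[1]])*1000
for q,p,z in [('post',[223.6,98.3],.074),('pad',[277.5,76.6],.094),('face',[284.9,143],.035),('slj',[275.1,110.3],0),('fj',[356.6,152.9],0),('seat',[324.9,178.6],.034)]: print(q,inv(ray(p,z,C)))
im,s=snap('wrist','w2'); C=cam('wrist',s)
for d in manip.mark_of('wrist','stick_center')[:3]: print(d['p'],d['position'],ray(d['position'],.016,C))
for d in manip.masks_of('wrist','stick_center')[:3]:
    m=d['pixels'].astype(np.uint8); print(d['p'],d['position'],m.sum(),cv2.minAreaRect(cv2.findNonZero(m)))
E
```

```text
[[186.0665  55.8331]
 [404.0204  94.7603]
 [371.4276 219.7162]
 [174.7952 187.4794]]
[ 0.5399 -0.1196  0.191 ] 10.945567619729486 [ 1.2934  3.4215  1.407  -2.2067 -0.8294 -2.9506 -1.8711  1.7358]
post [46.6854 90.9487]
pad [81.8713 24.6222]
face [1.1222 0.5376]
slj [46.1284 23.3815]
fj [   3.0783 -117.5106]
seat [-41.728  -69.5071]
0.97 [489.3, 18.4] [0.7764 0.0732 0.016 ]
0.9 [284.1, 181.0] [0.4595 0.263  0.016 ]
0.9 [175.3, 192.5] [0.3807 0.422  0.016 ]
0.73 [175.7, 190.4] 1939 ((175.13516235351562, 189.75469970703125), (23.433732986450195, 87.17288208007812), 83.8533706665039)
0.7 [288.3, 182.5] 1916 ((284.91180419921875, 181.85293579101562), (83.67478942871094, 23.525955200195312), 14.03624439239502)
0.68 [480.1, 31.2] 2254 ((484.82806396484375, 28.410646438598633), (28.80475425720215, 92.29535675048828), 39.225677490234375)
```

View pics/w2.png

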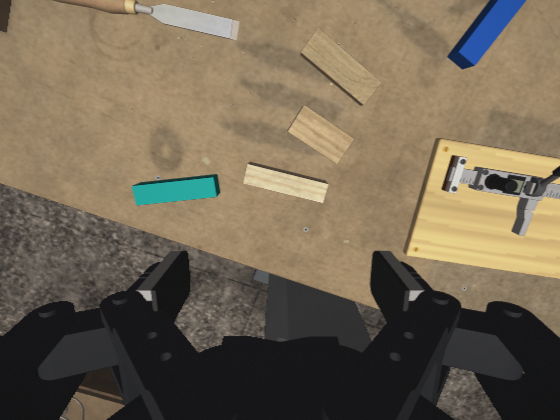

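The view shows the pale oak stick at (285,182); turquoise (175,190), block (320,134), flat offcut (341,66). I confirm with a crop and work out the pose.

```bash
cat >> h.py <<'E'
def topface(im,d,C,z=.032,thr=150):
    m=cv2.dilate(d['pixels'].astype(np.uint8),np.ones((5,5)))
    g=im.max(2); t=((g>thr)&(m>0)).astype(np.uint8)
    t=cv2.morphologyEx(t,cv2.MORPH_OPEN,np.ones((3,3)))
    n,l,st,_=cv2.connectedComponentsWithStats(t); t=(l==1+np.argmax(st[1:,4]))
    ys,xs=np.nonzero(t); P=np.array([ray((x,y),z,C)[:2] for x,y in zip(xs,ys)])
    (c,sz,a)=cv2.minAreaRect((P*1000).astype(np.float32))
    if sz[0]<sz[1]: a+=90; sz=sz[::-1]
    return np.array(c)/1000,sz,a%180,int(t.sum())
E
python3 - <<'E'
from h import *
im=cv2.imread('pics/w2.png')[:,:,::-1]; s=manip.sense(); C=cam('wrist',s); print(im[183,285],im[169,290],im[200,250])
manip.snapshot('wrist')
d=min(manip.masks_of('wrist','stick_center'),key=lambda d:np.hypot(*(np.array(d['position'])-[285,182])))
for t in (150,170,190): print(topface(im,d,C,thr=t))
cv2.imwrite('pics/v2.png',cv2.resize(im[40:220,210:400,::-1],None,fx=3,fy=3,interpolation=2))
E
```

```text
[218 201 163] [161 138 106] [156 134 103]
(array([0.45742838, 0.26174121]), (136.14669799804688, 36.50132369995117), 95.9356369972229, 1938)
(array([0.46012173, 0.25912396]), (130.3238983154297, 31.302595138549805), 96.11945009231567, 1651)
(array([0.46023914, 0.25939597]), (128.7523193359375, 30.643075942993164), 95.9326057434082, 1606)
```

View pics/v2.png

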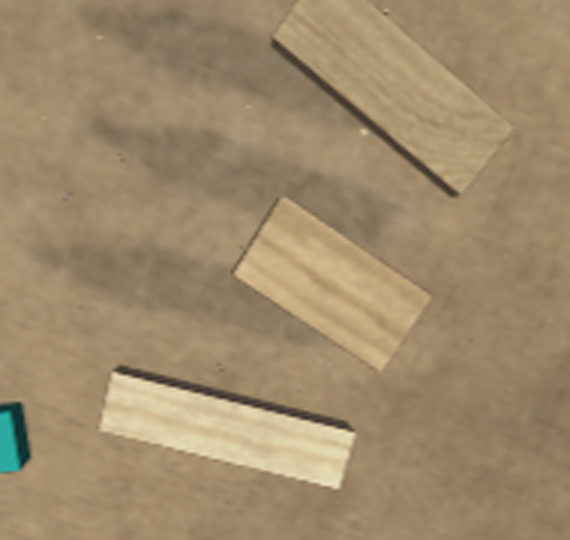

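The crop shows the pale stick (top face 130 x 31 mm by measurement) at the bottom, distinct from block and flat offcuts and from the turquoise one. Going to grasp it 22 mm off centre, so that the fingers later stay clear of the jaw tips.

>>> step_arm(targets="-5 5 10 -8; -10 10 30 -16; -15 15 60 -24; -20 20 90 -32; -25 25 120 -40; -29 31 150 -48; -29 31 170 -56; -29 31 190 -64; -29 31 210 -72; -29 31 230 -75.7; -29 31 240 -75.7; -29 31 240 -75.7", gripper=0.4)

```text
t: 5.35
tcp_pos: [0.462, 0.2369, 0.1101]
tool_rot: [0.671, 0.741, -0.001, -0.001]
force: [-0.1, 0.7, -0.6]
finger_gap: 0.598
gripper_force: 0.0
```

```bash
python3 - <<'E'
from h import *
np.set_printoptions(precision=4,suppress=True)
im,s=snap('wrist','w3'); C=cam('wrist',s); print(s['tcp_pos'],s['t'],s['finger_gap'],2*np.degrees(np.arctan2(s['tool_rot'][1],s['tool_rot'][0])),s['q'])
for d in manip.masks_of('wrist','stick_center')[:3]:
    print(d['p'],d['position'],[topface(im,d,C,thr=t) for t in (150,180)])
E
```

```text
[0.462  0.2369 0.1101] 5.35 0.5976851629967173 95.6904866789225 [ 0.2584  0.5731  1.8026 -0.0001  0.7687  0.1592]
0.91 [282.0, 171.3] [(array([0.4588, 0.2612]), (132.06500244140625, 33.8456916809082), 96.84496927261353, 7682), (array([0.4591, 0.2615]), (128.64434814453125, 31.19759178161621), 96.24707365036011, 7211)]Traceback (most recent call last):
  File "<stdin>", line 5, in <module>
  File "h.py", line 26, in topface
    n,l,st,_=cv2.connectedComponentsWithStats(t); t=(l==1+np.argmax(st[1:,4]))
                                                          ~~~~~~~~~^^^^^^^^^^
    return _wrapfunc(a, 'argmax', axis=axis, out=out, **kwds)
    return bound(*args, **kwds)
ValueError: attempt to get argmax of an empty sequence
```

View pics/w3.png

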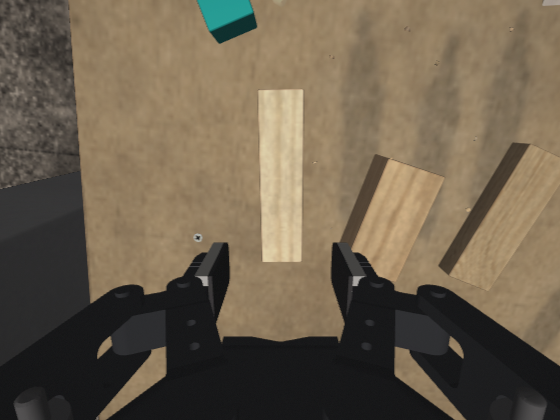

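The stick lies square between the fingers at (281,175), offcut clear to the right (its edge about (350,220)). Descend and grip.

>>> step_arm(targets="0 0 40 0; 0 0 75 0; 0 0 95 0; 0 0 104 0; 0 0 104 0; 0 0 104 0")

```text
t: 6.05
tcp_pos: [0.4634, 0.2382, 0.0084]
tool_rot: [0.67, 0.742, 0.001, 0.001]
force: [0.1, 0.3, 0.8]
finger_gap: 0.606
gripper_force: 0.0
```

>>> step_arm(targets="0 0 0 0; 0 0 0 0; 0 0 0 0; 0 0 0 0; 0 0 0 0; 0 0 0 0", gripper=1, squeeze=40)

```text
t: 6.65
tcp_pos: [0.4636, 0.2383, 0.0088]
tool_rot: [0.67, 0.742, 0.001, 0.001]
force: [-0.9, 0.0, 7.2]
finger_gap: 0.366
gripper_force: 41.8
```

>>> step_arm(targets="0 0 -40 0; 0 0 -90 0; 0 0 -140 0; 0 0 -150 0")

```text
t: 7.05
tcp_pos: [0.4655, 0.2389, 0.1629]
tool_rot: [0.67, 0.742, 0.005, 0.003]
force: [1.1, 0.0, -0.7]
finger_gap: 0.364
gripper_force: 41.0
```

```bash
python3 - <<'E'
from h import *
np.set_printoptions(precision=4,suppress=True)
im,s=snap('wrist','w4'); C=cam('wrist',s); print(s['tcp_pos'],s['t'],s['finger_gap'],2*np.degrees(np.arctan2(s['tool_rot'][1],s['tool_rot'][0])))
d=manip.masks_of('wrist','stick_center')[0]
z=s['tcp_pos'][2]+.026
r=topface(im,d,C,z=z,thr=170); print(d['p'],d['position'],r, tool(s,[r[0][0],r[0][1],z]))
E
```

```text
[0.4655 0.2389 0.1629] 7.05 0.3636812021272597 95.86917617901177
0.95 [279.7, 188.9] (array([0.4612, 0.2678]), (116.25172424316406, 30.426944732666016), 96.21470355987549, 20968) [ 29.2258  -1.0278 -25.9604]
```

```bash
python3 - <<'E'
import cv2
a=cv2.imread('pics/w1.png')[50:200,180:410]; cv2.imwrite('pics/v3.png',cv2.resize(a,None,fx=3.4,fy=3.4,interpolation=2))
E
```

```text
(no output)
```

View pics/v3.png

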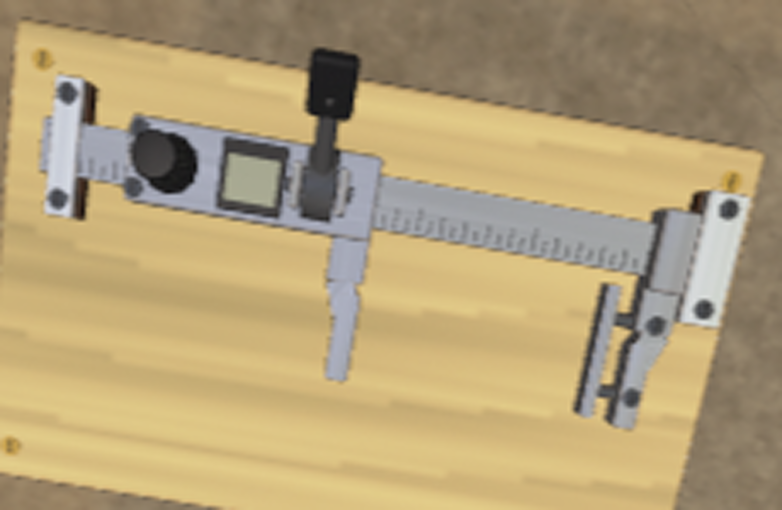

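The crop shows the slider's ends (crop x 130 and 376), sliding jaw at (340,330), anvil face edge from (604,285) to (580,410), and the fixed jaw at (640,370).

```bash
cat >> h.py <<'E'
V=np.array([.5399,-.1196,.191])
def inv(P,v=None):
    v=V if v is None else v
    c,n=np.cos(v[2]),np.sin(v[2]); d=np.array(P)[:2]-v[:2]; return np.array([c*d[0]+n*d[1],-n*d[0]+c*d[1]])*1000
def fwd(x,y,v=None):
    v=V if v is None else v
    c,n=np.cos(v[2]),np.sin(v[2]); return np.array([v[0]+(c*x-n*y)/1000,v[1]+(n*x+c*y)/1000])
E
python3 - <<'E'
from h import *
np.set_printoptions(precision=1,suppress=True)
C=cam('wrist',dict(tcp_pos=np.array([.5024,-.1261,.3516]),tool_rot=[.984,.178,.001,-.001]))
for n,p,z in [('board TL',(22,20),.018),('TR',(763,152),.018),('anvil in',(604,285),.044),('anvil out',(580,410),.044),('slider r',(380,157),.05),('slider r2',(372,238),.05),('slider l',(138,115),.05),('slider l2',(125,197),.05),('post top',(153,153),.09),('pad l',(312,50),.094),('pad r',(360,55),.094),('beam top',(385,178),.038),('beam bot',(375,228),.038),('beam top r',(657,222),.038),('beam bot r',(645,272),.038),('jaw tip r',(346,380),.044),('jaw tip l',(327,378),.044),('fj tip r',(633,430),.044),('fj tip l',(608,422),.044)]:
    q=(p[0]/3.4+180-.35,p[1]/3.4+50-.35); print(n,inv(ray(q,z,C)))
E
```

```text
board TL [ 99.4 162.9]
TR [ 100.5 -161.5]
anvil in [ 33.3 -99.6]
anvil out [ -20.7 -101.6]
slider r [67.6  3.9]
slider r2 [35.7  1.6]
slider l [ 67.1 103.3]
slider l2 [ 34.8 104.9]
post top [51.3 88.1]
pad l [95.2 35.1]
pad r [96.4 17.9]
beam top [60.9  0.1]
beam bot [40.2  0.7]
beam top r [  62.6 -117.3]
beam bot r [  41.7 -117.3]
jaw tip r [-24.9   2.2]
jaw tip l [-25.4  10.6]
fj tip r [ -25.4 -126.7]
fj tip l [ -23.8 -115. ]
```

>>> step_arm(targets="-20 -1 0 8; -60 -2 0 16; -105 -4 0 24; -150 -5 0 32; -195 -7 0 40; -240 -8 0 48; -285 -10 0 56; -330 -11 0 64; -375 -13 0 72; -410 -14 0 80; -435 -14 0 85; -435 -14 0 85")

```text
t: 8.35
tcp_pos: [0.4925, -0.1994, 0.1551]
tool_rot: [0.996, 0.092, -0.001, -0.0]
force: [0.2, 0.7, -0.9]
finger_gap: 0.36
gripper_force: 40.9
```

>>> step_arm(targets="0 0 0 0; 0 0 0 0; 0 0 0 0")

```text
t: 8.65
tcp_pos: [0.4921, -0.1945, 0.1567]
tool_rot: [0.995, 0.096, -0.001, -0.001]
force: [-0.1, 0.0, -0.3]
finger_gap: 0.366
gripper_force: 40.9
```

```bash
python3 - <<'E'
from h import *
np.set_printoptions(precision=4,suppress=True)
im,s=snap('wrist','w5'); C=cam('wrist',s); print(s['tcp_pos'],s['t'],s['finger_gap'],2*np.degrees(np.arctan2(s['tool_rot'][1],s['tool_rot'][0])))
v=np.array([.541,-.1194,.191])
print(inv(s['tcp_pos'],v),tool(s,[*fwd(-59,-66,v),.0268]))
E
```

```text
[ 0.4921 -0.1945  0.1567] 8.65 0.3656034899648808 10.971530479682817
[-62.2482 -64.4823] [  3.4436   1.7449 129.8664]
```

View pics/w5.png

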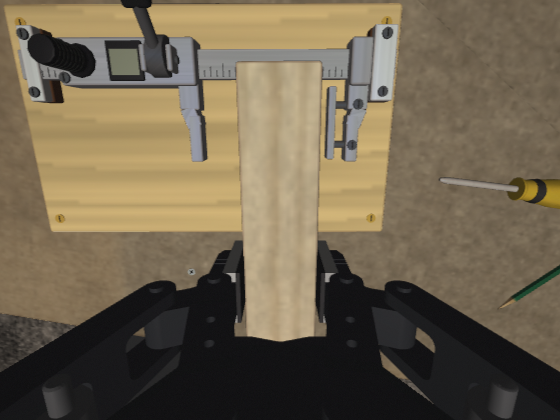

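The picture shows the stick held square above the gap; anvil edge at column 328 (rows 87–158), sliding jaw face near column 205, jaw tips at row 160, beam rows ~50–78.

```bash
python3 - <<'E'
from h import *
np.set_printoptions(precision=1,suppress=True)
s=manip.sense(); C=cam('wrist',s); v=np.array([.541,-.1194,.191])
for n,p,z in [('TR 100 -165',(400,4),.018),('BR -100 -165',(382,231),.018),('BL -100 165',(52,232),.018),('anvil in 33?',(328,87),.044),('anvil out',(327,158),.044),('slider r 67',(198,40),.05),('slider r 33',(197,88),.05),('jawtip r -27',(206,160),.044),('jawtip l',(192,161),.044),('fj tip -27',(350,160),.044),('beam top 61',(230,48),.038),('beam bot 39',(230,79),.038)]:
    print(n,inv(ray(p,z,C),v))
E
```

```text
TR 100 -165 [  97.8 -162.6]
BR -100 -165 [ -99.  -165.5]
BL -100 165 [-100.5  161.3]
anvil in 33? [  31.3 -102.6]
anvil out [ -24.6 -104.1]
slider r 67 [63.4 -3.4]
slider r 33 [29.9 -0.2]
jawtip r -27 [-26.3  -2.2]
jawtip l [-27.2   9.7]
fj tip -27 [ -26.2 -123.5]
beam top 61 [ 60.7 -25.2]
beam bot 39 [ 38.  -24.2]
```

>>> step_arm(targets="3.5 2.5 40 -0.4; 3.5 2.5 80 -0.4; 3.5 2.5 110 -0.4; 3.5 2.5 124 -0.4; 3.5 2.5 128 -0.4; 3.5 2.5 129 -0.4; 3.5 2.5 129 -0.4; 3.5 2.5 129 -0.4")

```text
t: 9.5
tcp_pos: [0.4977, -0.1986, 0.0297]
tool_rot: [0.995, 0.098, 0.001, 0.001]
force: [-0.1, -0.3, -0.8]
finger_gap: 0.367
gripper_force: 40.9
```

>>> step_arm(targets="-1 -2 1 0; -1 -2 2 0; -1 -2 3 0; -1 -2 3 0; -1 -2 3 0")

```text
t: 10.0
tcp_pos: [0.4953, -0.1962, 0.0268]
tool_rot: [0.995, 0.098, 0.0, 0.0]
force: [-1.6, 1.0, 10.3]
finger_gap: 0.371
gripper_force: 42.2
```

>>> step_arm(targets="0 0 -0.5 0; 0 0 -0.5 0; 0 0 -0.5 0; 0 0 -0.5 0; 0 0 -0.5 0", gripper=0.42)

```text
t: 10.5
tcp_pos: [0.4953, -0.1962, 0.0256]
tool_rot: [0.995, 0.098, -0.0, -0.0]
force: [0.5, -0.0, 0.8]
finger_gap: 0.582
gripper_force: 0.0
```

>>> step_arm(targets="0 0 -20 0; 0 0 -60 0; 0 0 -100 0; 0 0 -140 0; -30 0 -180 0; -40 0 -200 0; -40 0 -200 0; -40 0 -200 0")

```text
t: 11.3
tcp_pos: [0.4562, -0.2041, 0.2258]
tool_rot: [0.995, 0.098, 0.0, 0.0]
force: [0.2, -0.0, -0.5]
finger_gap: 0.581
gripper_force: 0.0
```

```bash
python3 - <<'E'
from h import *
np.set_printoptions(precision=4,suppress=True)
im,s=snap('wrist','w6'); C=cam('wrist',s); print(s['tcp_pos'],s['t'],s['finger_gap'],2*np.degrees(np.arctan2(s['tool_rot'][1],s['tool_rot'][0])))
v=np.array([.541,-.1194,.191])
m=manip.masks_of('wrist','stick_center'); 
for d in m[:2]:
  try:
    r=topface(im,d,C,z=.05,thr=170); print(d['p'],d['position'],r,inv(r[0],v))
  except Exception as e: print(e)
for q,z in [('thumb_post',.074),('lever_pad',.094),('jaw_face',.035)]:
    d=manip.mark_of('wrist',q)[0]; print(q,d['position'],inv(ray(d['position'],z,C),v))
E
```

```text
[ 0.4562 -0.2041  0.2258] 11.3 0.5808004182338887 11.226788681708856
0.75 [280.1, 121.4] (array([ 0.5184, -0.1908]), (129.93789672851562, 35.730430603027344), 11.506263732910156, 4572) [-35.7101 -65.7926]Traceback (most recent call last):
  File "<stdin>", line 11, in <module>
IndexError: list index out of range
```

View pics/w6.png

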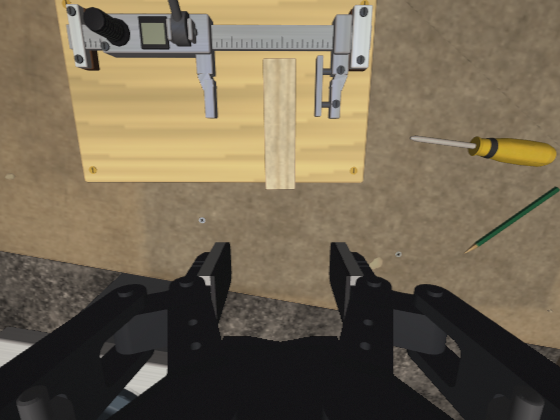

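Picture: the stick lies flat at (280,122), parallel to the jaws, end at row 57 by the beam, 20 px off the anvil (col 316). Now over the thumb post.

>>> step_arm(targets="20 -20 0 0; 50 -50 0 0; 80 -80 0 0; 110 -110 10 0; 135 -135 30 0; 150 -153 50 0; 150 -153 66 0; 150 -153 66 0; 150 -153 66 0; 150 -153 66 0")

```text
t: 12.45
tcp_pos: [0.5737, -0.0252, 0.1601]
tool_rot: [0.995, 0.098, 0.0, 0.0]
force: [0.0, -0.3, 0.7]
finger_gap: 0.579
gripper_force: 0.0
```

```bash
python3 - <<'E'
from h import *
np.set_printoptions(precision=4,suppress=True)
im,s=snap('wrist','w7'); C=cam('wrist',s); print(s['tcp_pos'],s['t'],s['finger_gap'],2*np.degrees(np.arctan2(s['tool_rot'][1],s['tool_rot'][0])))
v=np.array([.541,-.1194,.191]); print(inv(s['tcp_pos'],v), proj(s['tcp_pos']-[0,0,.07],C))
for q,z in [('thumb_post',.074),('lever_pad',.094),('jaw_face',.035),('stick_center',.034)]:
    for d in manip.mark_of('wrist',q)[:2]: P=ray(d['position'],z,C); print(q,d['p'],d['position'],inv(P,v),tool(s,P))
E
```

```text
[ 0.5737 -0.0252  0.1601] 12.45 0.5793814463984277 11.221825289045341
[50.0018 86.2413] [279.9843 215.6466]
thumb_post 0.61 [275.5, 212.9] [47.3357 89.7621] [-2.689  -3.5584 86.0781]
lever_pad 0.83 [368.2, 174.2] [81.6828 24.9513] [31.3521 61.4242 66.1126]
jaw_face 0.98 [369.6, 248.4] [0.8867 0.3365] [-49.5901  85.6293 125.0818]
stick_center 0.6 [434.1, 284.1] [-37.344  -67.1202] [-88.1485 152.8992 126.0832]
```

View pics/w7.png

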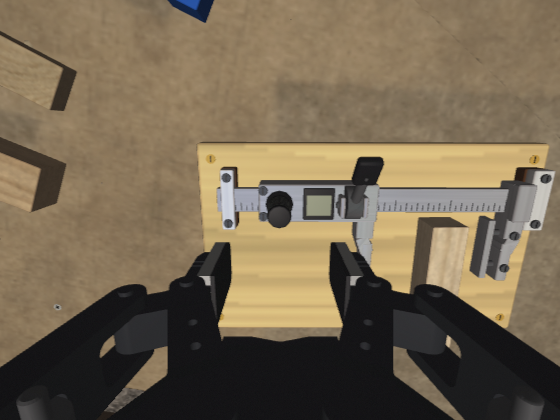

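Post top is at (279,216), right under the tool (expected 280,216); the stick lies undisturbed at (440,270). Descend straddling the post; the finger on the +y side will push.

>>> step_arm(targets="0 3 40 0; 0 5 75 0; 0 5 95 0; 0 5 103 0; 0 5 103 0; 0 5 103 0")

```text
t: 13.3
tcp_pos: [0.5752, -0.0299, 0.0578]
tool_rot: [0.995, 0.098, 0.001, 0.0]
force: [0.2, -0.3, 0.1]
finger_gap: 0.576
gripper_force: 0.0
```

>>> step_arm(targets="0 3 0 -0.2; 0 6 0 -0.2; 0 9 0 -0.2; 0 12 0 -0.2; 0 15 0 -0.2; 0 18 0 -0.2; 0 21 0 -0.2; 0 24 0 -0.2; 0 24 0 -0.2; 0 24 0 -0.2")

```text
t: 14.3
tcp_pos: [0.5791, -0.0537, 0.0566]
tool_rot: [0.995, 0.1, -0.0, 0.0]
force: [-1.0, 0.8, 0.4]
finger_gap: 0.58
gripper_force: 0.9
```

>>> step_arm(targets="0 4 0 0; 0 8 0 0; 0 12 0 0; 0 16 0 0; 0 20 0 0; 0 24 0 0; 0 28 0 0; 0 32 0 0; 0 36 0 0; 0 40 0 0; 0 43 0 0; 0 43 0 0")

```text
t: 15.5
tcp_pos: [0.5875, -0.096, 0.0567]
tool_rot: [0.995, 0.1, -0.0, 0.0]
force: [-0.2, 2.1, 0.5]
finger_gap: 0.583
gripper_force: 1.2
```

```bash
python3 - <<'E'
from h import *
np.set_printoptions(precision=2,suppress=True)
im,s=snap('wrist','w8'); C=cam('wrist',s); v=np.array([.541,-.1194,.191]); print(s['tcp_pos']*1000,s['t'],2*np.degrees(np.arctan2(s['tool_rot'][1],s['tool_rot'][0])),inv(s['tcp_pos'],v),s['force'])
print('force stand axes',R.from_euler('z',-.193).apply(s['force']))
for q,z in [('thumb_post',.074),('lever_pad',.094),('jaw_face',.035)]:
    for d in manip.mark_of('wrist',q)[:2]: P=ray(d['position'],z,C); print(q,d['p'],d['position'],inv(P,v))
im,s=snap('scene','s8'); C=cam('scene')
for q,z in [('thumb_post',.074),('lever_pad',.094),('jaw_face',.035),('stick_center',.034)]:
    for d in manip.mark_of('scene',q)[:2]: P=ray(d['position'],z,C); print(q,d['p'],d['position'],inv(P,v))
E
```

```text
[587.5  -96.01  56.7 ] 15.5 11.459239159460633 [50.1  14.14] [-0.16  2.1   0.48]
force stand axes [0.24 2.09 0.48]
thumb_post 0.56 [240.8, 275.9] [47.77 32.13]
lever_pad 0.69 [405.8, 219.3] [ 81.97 -31.48]
thumb_post 0.46 [288.2, 204.4] [47.93 44.57]
stick_center 0.62 [222.5, 201.6] [259.52 151.92]
```

>>> step_arm(targets="0 1 0 0; 0 2 0 0; 0 3 0 0; 0 4 0 0; 0 5 0 0; 0 6 0 0; 0 7 0 0; 0 8 0 0; 0 9 0 0; 0 10 0 0")

```text
t: 16.95
tcp_pos: [0.5897, -0.1053, 0.0569]
tool_rot: [0.995, 0.1, 0.0, 0.0]
force: [0.9, 4.2, 2.3]
finger_gap: 0.584
gripper_force: 2.4
```

>>> step_arm(targets="0 0.5 0 0; 0 1 0 0; 0 1.5 0 0; 0 2 0 0")

```text
t: 17.35
tcp_pos: [0.5901, -0.1071, 0.0569]
tool_rot: [0.995, 0.1, 0.0, 0.0]
force: [0.7, 4.2, 2.6]
finger_gap: 0.58
gripper_force: 2.3
```

>>> step_arm(targets="0.3 0.5 0 0; 0.3 1 0 0; 0.3 1.5 0 0; 0.3 2 0 0")

```text
t: 17.75
tcp_pos: [0.5905, -0.1089, 0.0569]
tool_rot: [0.995, 0.1, -0.0, -0.0]
force: [0.3, 4.4, 1.8]
finger_gap: 0.575
gripper_force: 2.4
```

>>> step_arm(targets="0.3 0.3 0 0; 0.3 0.6 0 0; 0.3 0.9 0 0; 0.3 1.2 0 0")

```text
t: 18.15
tcp_pos: [0.5909, -0.1101, 0.0568]
tool_rot: [0.995, 0.1, -0.0, -0.0]
force: [-0.8, 4.2, 4.0]
finger_gap: 0.574
gripper_force: 2.4
```

>>> step_arm(targets="0 0.3 0 0; 0 0.6 0 0; 0 0.9 0 0")

```text
t: 18.45
tcp_pos: [0.5911, -0.1108, 0.0568]
tool_rot: [0.995, 0.1, -0.0, -0.0]
force: [-1.6, 5.1, 3.6]
finger_gap: 0.586
gripper_force: 2.8
```

>>> step_arm(targets="0 0.3 0 0; 0 0.6 0 0; 0 0.8 0 0; 0 0.8 0 0")

```text
t: 18.85
tcp_pos: [0.5911, -0.1109, 0.0567]
tool_rot: [0.995, 0.1, -0.0, -0.001]
force: [-1.7, 6.7, 4.3]
finger_gap: 0.582
gripper_force: 3.5
```

>>> step_arm(targets="0 0.2 0 0; 0 0.3 0 0; 0 0.3 0 0; 0 0.3 0 0")

```text
t: 19.25
tcp_pos: [0.5911, -0.1109, 0.0567]
tool_rot: [0.995, 0.1, -0.001, -0.001]
force: [-1.3, 7.6, 3.5]
finger_gap: 0.581
gripper_force: 3.8
```

Contact on the anvil: about 7.6 N against 4 N drag, so roughly 3.6 N touch, at face y ≈ −71 as predicted. Back off the post and look.

>>> step_arm(targets="0 -1 0 0; 0 -3 0 0; 0 -7 0 0; 0 -13 0 0; 0 -16 0 0; 0 -16 -10 0; 0 -16 -50 0; 0 -16 -100 0; 0 -16 -133 0; 0 -16 -133 0; 0 -16 -133 0")

```text
t: 20.35
tcp_pos: [0.5888, -0.0966, 0.1913]
tool_rot: [0.995, 0.1, 0.001, 0.001]
force: [-0.5, 0.3, -0.4]
finger_gap: 0.581
gripper_force: 0.0
```

```bash
python3 - <<'E'
from h import *
np.set_printoptions(precision=2,suppress=True)
im,s=snap('wrist','w9'); C=cam('wrist',s); v=np.array([.541,-.1194,.191]); print(s['tcp_pos']*1000,s['t'],2*np.degrees(np.arctan2(s['tool_rot'][1],s['tool_rot'][0])),inv(s['tcp_pos'],v),s['force'])
for q,z in [('thumb_post',.074),('lever_pad',.094),('jaw_face',.035),('stick_center',.034)]:
    for d in manip.mark_of('wrist',q)[:2]: P=ray(d['position'],z,C); print(q,d['p'],d['position'],inv(P,v))
cv2.imwrite('pics/w9.png',cv2.resize(im[100:320,200:460,::-1],None,fx=2.5,fy=2.5,interpolation=2))
E
```

```text
[588.83 -96.63 191.33] 20.35 11.462209571105369 [51.28 13.28] [-0.47  0.29 -0.37]
lever_pad 0.68 [358.6, 170.8] [ 81.1  -49.43]
jaw_face 0.89 [357.9, 235.0] [  4.62 -69.56]
stick_center 0.63 [372.0, 270.6] [-36.96 -88.4 ]
stick_center 0.51 [359.5, 240.2] [ -1.61 -71.98]
```

View pics/w9.png

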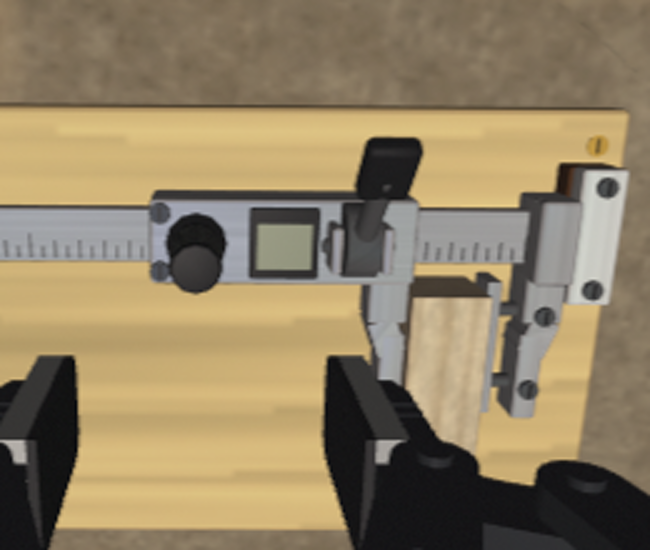

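The crop shows the stick nipped between sliding jaw (400,340) and anvil (487,340), jaws parallel; lever pad at (392,168) still raised. Now shut the fingers and press the pad.

>>> step_arm(targets="8 15 0 0; 20 35 0 0; 33 61 0 0; 33 61 0 0; 33 61 20 0; 33 61 45 0; 33 61 65 0; 33 61 71 0; 33 61 71 0; 33 61 71 0", gripper=1)

```text
t: 21.6
tcp_pos: [0.6332, -0.1496, 0.1193]
tool_rot: [0.995, 0.1, 0.0, 0.0]
force: [0.3, -0.6, 0.0]
finger_gap: -0.003
gripper_force: 0.0
```

```bash
python3 - <<'E'
from h import *
np.set_printoptions(precision=2,suppress=True)
s=manip.sense(); v=np.array([.541,-.1194,.191]); print(s['tcp_pos']*1000,inv(s['tcp_pos'],v),s['force'],s['finger_gap'])
E
```

```text
[ 633.23 -149.61  119.28] [ 84.82 -47.17] [ 0.3  -0.57  0.01] -0.003491677979672126
```

>>> step_arm(targets="0 0 10 0; 0 0 16 0; 0 0 21 0; 3 0 25 0; 5 0 29 0; 7 0 33 0; 9 0 36 0; 11 0 40 0; 12 0 43 0")

```text
t: 22.5
tcp_pos: [0.647, -0.1475, 0.0772]
tool_rot: [0.995, 0.1, 0.003, 0.001]
force: [1.7, 0.4, 3.1]
finger_gap: -0.001
gripper_force: 1.8
```

>>> step_arm(targets="1 0 3 0; 2 0 6 0; 3 0 9 0; 4 0 11 0; 4 0 12 0; 4 0 12 0")

```text
t: 23.1
tcp_pos: [0.6493, -0.147, 0.0642]
tool_rot: [0.995, 0.1, 0.001, 0.001]
force: [1.9, 0.5, 4.6]
finger_gap: -0.0
gripper_force: 2.4
```

Continue until it meets the stop.

>>> step_arm(targets="0 0 1 0; 0 0 2 0; 0 0 2 0; 0 0 2 0")

```text
t: 23.5
tcp_pos: [0.6496, -0.147, 0.0636]
tool_rot: [0.995, 0.1, 0.001, 0.001]
force: [0.8, 0.4, 11.2]
finger_gap: 0.001
gripper_force: 5.6
```

>>> step_arm(targets="0 0 0.5 0; 0 0 0.8 0; 0 0 0.8 0; 0 0 0.8 0")

```text
t: 23.9
tcp_pos: [0.6496, -0.147, 0.0635]
tool_rot: [0.995, 0.1, 0.001, 0.001]
force: [0.6, 0.8, 14.3]
finger_gap: -0.002
gripper_force: 7.2
```

>>> step_arm(targets="0 0 -5 0; 0 0 -30 0; 0 0 -80 0; 0 0 -130 0; -40 0 -160 0; -80 0 -170 0; -80 0 -170 0; -80 0 -170 0")

```text
t: 24.7
tcp_pos: [0.5685, -0.1622, 0.2304]
tool_rot: [0.995, 0.099, -0.001, -0.001]
force: [-0.1, -0.0, -0.1]
finger_gap: -0.001
gripper_force: 0.0
```

```bash
python3 - <<'E'
from h import *
np.set_printoptions(precision=2,suppress=True)
v=np.array([.541,-.1194,.191])
im,s=snap('wrist','w10'); C=cam('wrist',s); print(s['tcp_pos']*1000,s['t'],s['force'])
for q,z in [('lever_pad',.064),('jaw_face',.035),('thumb_post',.074),('stick_center',.034)]:
    for d in manip.mark_of('wrist',q)[:1]: print(q,d['p'],d['position'],inv(ray(d['position'],z,C),v))
for d in manip.masks_of('wrist','stick_center')[:2]:
  try: r=topface(im,d,C,z=.05,thr=160); print(d['position'],r,inv(r[0],v))
  except Exception as e: print(e)
E
```

```text
[ 568.51 -162.24  230.38] 24.7 [-0.13 -0.04 -0.13]
lever_pad 0.64 [281.6, 108.0] [ 98.72 -47.97]
jaw_face 0.79 [301.6, 199.8] [ -0.67 -72.1 ]
thumb_post 0.72 [211.5, 162.0] [46.89 20.84]
stick_center 0.95 [310.2, 225.9] [-32.74 -83.22]
[318.5, 219.3] (array([ 0.52, -0.21]), (127.90316772460938, 34.353416442871094), 11.261780738830566, 2594) [-36.37 -88.5 ]
attempt to get argmax of an empty sequence
```

```bash
python3 -c "
from station import manip
print(manip.sign_off())"
```

```text
the job is handed in; nothing more can be done
None
```

The job is handed in: the oak stick is nipped square in the caliper with an estimated 3.6 N touch, and the lock lever is pressed down to its stop. It took about 25 s of the 72 s, and I moved nothing else on the bench.

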